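# Check a steel offcut with the thickness probe

## Robot

A 7-joint arm with a two-finger parallel gripper is mounted at the origin on the work surface. World frame = base frame: x ahead of the robot, y to its left, z up, the work surface at z = 0. Lengths are in m, angles in rad, forces in N, time in s.
With the tool pointing down it reaches from about 0.425 to 0.875 m from the base axis. Payload 4.7 kg.
Tool frame: the origin (TCP) lies on the centre line of the jaws, within the pads' length; the fingertips stand 14 mm ahead of it and the grasp point (between the pads) lies 5 mm behind it; z points along the fingers, y is the line along which they close (so a half turn about z gives the same grasp; the last joint's range is limited). The gripper opens to 87 mm and grips with 3 to 60 N. Pads are 19 mm wide; open, the fingers measure 117 mm over their backs; the gripper's body (75 mm by 190 mm) begins 51 mm behind the grasp point.
Start: joints at [-1.281, 0.321, -0.07, 1.45, 0.023, 1.371, -0.057], TCP at [0.177, 0.625, 0.237] pointing down, gripper open.
Joint ranges: [-2.86, 2.86], [-0.3, 2.09], [-1.38, 1.24], [0.06, 2.45], [-1.56, 4.7], [0.09, 2.05], [-2.69, 2.69]. Speed limits (rad/s): [2.57, 2.57, 3.14, 3.14, 3.14, 3.14, 3.14].

## Interface

Orientations are given as a rotation vector (axis times angle).
In Python, from bench import * gives the robot as it stands.
- The arm moves only by the shell command python3 -m jog 'ROWS' [FORCE]. ROWS is JSON, a list of rows, each an object of numbers: "claw": the finger opening in mm, from 0 to 87; "dx", "dy", "dz": the shift along the tool's x, y, z in mm; "spin": the turn about the tool's z in degrees. In form: [{"claw": .., "dx": .., "dy": .., "dz": .., "spin": ..}, ...]. A call has 1 to 20 rows; each row is the pose to reach, as a shift and turn from the pose commanded when the call began, along the tool's axes at that moment; what a row does not reach only later rows make up. A row lasts 1/12 s, in which the tool goes at most 41.7 mm and 7.16 degrees, less where a joint would pass 70% of its speed; a pose out of reach is approached as far as the arm can. A call with a gripper value outside its range is refused whole. The fingers move at their own pace and stop on an object; FORCE is the grip in N (left out, the last holds). Time passes only in rows, so rows that repeat a pose let the fingers close. It gives the time, the measured TCP pose, the force, the opening and the grip force at its end, in the units of the state.
- get_state(): the state, without advancing time (a new reading comes with each control period).
- get_image(name): name is "scene" or "top" or "wrist"; returns a dict with "frame" (400x640x3 uint8, red, green, blue), "depth" (400x640 float32, m along the optical axis (not along the pixel's ray), 0 where there is no reading), "K" (3x3 intrinsics, pixels), "distortion" ([k1, k2, p1, p2, k3] as OpenCV has them; the pictures are not rectified), "T" (4x4, takes a point from camera to world coordinates); the wrist camera has in their place "mount" (4x4, takes a point from camera to tool coordinates, whose origin is the TCP and whose axes are the flange's). Camera axes: x right, y down, z forward; pixel columns grow to the right and rows downward; lengths in m; the calibration is good to about 2 mm. A picture is of the moment at which its call begins: read the wrist's pose just before it.
- close_job(): hands the job in; it is judged then, once.
The state is a dict: "time": time; "joint_positions": joint angles; "qd": joint speeds; "joint_torque": joint torques, N m; "position": TCP position; "tool_rot": TCP orientation; "ft_force": force on the tool from outside, world axes, zero at the start; "torque": the same for the moment, N m; "grip_width": opening from 0.0 (shut) to 1.0 (fully open); "grip_force": force on a finger pad.
Only numpy, scipy, OpenCV 4.12 (cv2) and the standard library are available. Lean on these libraries where they do the work, as an engineer would, in place of code of your own. Each camera call takes 0.05 s, during which the arm holds its last target. There are 200 camera calls.

## Task

Put the steel block with the orange spot fully home in the recess of the aluminium nest, let go of it, and then take the yellow spring-tipped probe out of its stand. Hold the probe upright with its brass tip inside the orange spot, pressed lightly so that the spring tip is about half pushed in, and finish like that, still holding it steady there. Never ram the probe into the block, and leave the other offcuts, tools and containers where they are.

Things in the scene. Friction and masses are not known exactly. Their poses are not given: they have to be found in the camera images.
- sample: The block to check: bare steel block, 56 (its x) by 36 (its y) by 34 mm high, about 0.53 kg, lying flat; origin at the centre of its underside, z up. A flat painted orange disc, 22 mm across, marks its top face off centre. It may go into the nest either way round (half a turn makes no difference).
- spot (a point): Centre of the orange disc, on the top face of the block: 12 mm along the block's +x from its centre, 34 mm above its underside.
- nest: Fixed aluminium plate, 100 (x) by 80 (y) by 18 mm high, with a recess in the middle of its top, 59 (x) by 39 mm (y), 10 mm deep, edges chamfered 2 mm. Origin at the centre of its underside, on the table; recess floor 8 mm, top 18 mm above it. A block fully home stands 24 mm proud, its top 42 mm above the origin.
- stand: Fixed black block, 70 by 70 by 60 mm high, with an upright through hole 23 mm across in its centre, in which the probe hangs by its collar. Origin at the centre of its underside.
- probe: Probe, 0.16 kg, hanging upright in the stand: steel barrel 20 mm across, dark collar 34 mm across, yellow square handle 26 by 26 mm (faces along its x and y), brass spring tip below. Origin at the centre of the barrel's lower end, 15 mm above the table when in the stand; z up: collar 45 to 51 mm, handle 51 to 115 mm. Raised 60 mm it clears the stand.
- probe_end (a point): Centre of the flat end of the brass tip (8 mm across): 14 mm below the probe's origin with the spring relaxed, moving up into the barrel as it is pressed.
- probe_tip (a joint): How far the brass tip is pushed up into the barrel: 0 relaxed, 0.012 m fully in. The spring starts at 1.8 N and adds 0.6 N per mm; half in (6 mm) takes about 5.4 N.
- offcut_blue: Bystander: bare steel block, 56 (its x) by 36 (its y) by 34 mm high, about 0.53 kg, lying flat; origin at the centre of its underside, z up. A blue disc marks its top.
- offcut_plain: Bystander: bare steel block, 56 (its x) by 36 (its y) by 34 mm high, about 0.53 kg, lying flat; origin at the centre of its underside, z up. No mark.
- copper_bar: Bystander: loose copper bar, 30 by 110 by 14 mm, lying flat.
- wrench: Bystander: steel wrench lying flat; origin under its middle.
- caliper: Bystander: steel sliding caliper with a black readout, 190 mm long, lying flat.
- paint_can: Bystander: upright can with an orange label, 52 mm across, 130 mm high; origin at the centre of its underside.
- gel_bottle: Bystander: upright small bottle with a blue cap, 44 mm across, 110 mm high; origin at the centre of its underside.
Things that resemble listed ones, but are neither listed nor needed, are in the scene too. Leave any pink or purple look-alike of the sample alone.

How it is judged:
By the outcome, as a careful person would: the job done as asked, in the order asked, and still so for the second after the job is handed in, while the arm keeps its last pose, push and grip.
It also fails if it takes over 70 s, if anything falls off the work surface, if the arm or the gripper's body presses on something with over 40 N, if the wrist force passes 120 N, or if a joint passes its speed limit or range.

## Working session

There is one attempt and no reset: what is moved stays moved. The work goes in short steps, Python scripts to look and compute and a shell command to move; the robot and the scene stay as the last step left them, time stands still between calls to the robot, and variables do not carry over. Pictures are saved under pics/ and viewed, at most 10 in all, crops included, and the job is handed in when it is done.

```bash
mkdir -p pics; ls; cat > h.py <<'E'
from bench import *
import numpy as np, cv2, pickle
from scipy.spatial.transform import Rotation as R
def snap(name):
    s=get_state(); im=get_image(name)
    if 'T' not in im:
        T=np.eye(4);T[:3,:3]=R.from_rotvec(s['tool_rot']).as_matrix();T[:3,3]=s['position'];im['T']=T@np.array(im['mount'])
    return im
def save(im,f): cv2.imwrite('pics/'+f,cv2.cvtColor(im['frame'],cv2.COLOR_RGB2BGR)); pickle.dump({k:v for k,v in im.items()},open('pics/'+f+'.pkl','wb'))
def load(f): return pickle.load(open('pics/'+f+'.pkl','rb'))
def ray(im,px):
    u=cv2.undistortPoints(np.array([[px]],float),np.array(im['K'],float),np.array(im['distortion'],float))[0,0]
    T=np.array(im['T']); return T[:3,3],T[:3,:3]@np.array([u[0],u[1],1.])
def atz(im,px,z):
    o,d=ray(im,px); return o+d*(z-o[2])/d[2]
def bydepth(im,px):
    o,d=ray(im,px); return o+d*im['depth'][int(round(px[1])),int(round(px[0]))]
E
python3 - <<'E'
from h import *
s=get_state(); print(s['time'],s['position'],s['tool_rot'],R.from_rotvec(s['tool_rot']).as_matrix().round(3),s['grip_width'],s['ft_force'])
for n in('scene','top'): 
    im=snap(n); save(im,n+'0.png'); print(n,np.array(im['T']).round(3))
E
```

```text
pics
0.0 [0.17690191 0.62491468 0.23543951] [-4.31758245e-01 -3.11158719e+00  3.06821019e-03] [[-0.962  0.272 -0.   ]
 [ 0.272  0.962 -0.002]
 [-0.    -0.002 -1.   ]] 0.9986462602658959 [ 0.17946016 -0.46281107  0.2533556 ]
scene [[-0.482  0.678 -0.555  1.151]
 [ 0.876  0.386 -0.289  0.308]
 [ 0.018 -0.626 -0.78   0.895]
 [ 0.     0.     0.     1.   ]]
top [[ 0.029 -0.984  0.174  0.381]
 [-1.    -0.027  0.015 -0.003]
 [-0.01  -0.175 -0.985  1.125]
 [ 0.     0.     0.     1.   ]]
```

View pics/top0.png

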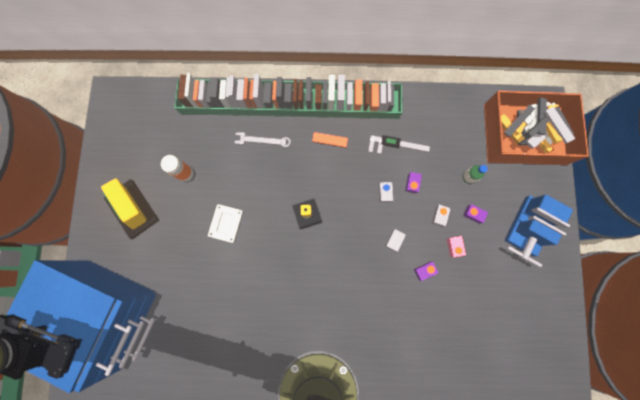

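View pics/scene0.png

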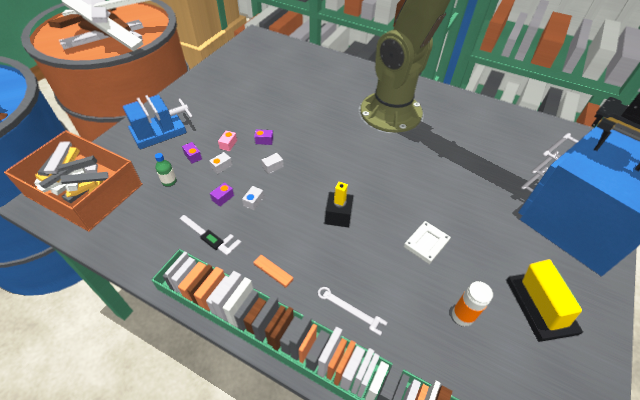

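The top view shows the steel block with the orange spot at about (442,215), the stand and probe at (307,213), and the nest at (225,223). Pink and purple look-alikes surround the sample. I'll enlarge these regions.

```bash
python3 - <<'E'
from h import *
im=load('top0.png'); f=cv2.cvtColor(im['frame'],cv2.COLOR_RGB2BGR)
a=cv2.resize(f[195:240,417:482],None,fx=6,fy=6,interpolation=cv2.INTER_CUBIC)
b=cv2.resize(f[195:240,280:345],None,fx=6,fy=6,interpolation=cv2.INTER_CUBIC)
c=cv2.resize(f[200:245,195:260],None,fx=6,fy=6,interpolation=cv2.INTER_CUBIC)
cv2.imwrite('pics/crop0.png',np.vstack([np.hstack([a,b]),np.hstack([c,c*0])]))
print(atz(im,(442,215),.034),bydepth(im,(442,215)))
print(atz(im,(225,223),.018),bydepth(im,(225,223)))
print(atz(im,(307,213),.06),bydepth(im,(306,211)))
E
```

```text
[ 0.52308689 -0.35915081  0.034     ] [ 0.52358256 -0.36038882  0.0302023 ]
[0.48222217 0.29752726 0.018     ] [0.48323432 0.30052609 0.0069658 ]
[0.51478501 0.04604148 0.06      ] [0.51127893 0.04567776 0.13113795]
```

View pics/crop0.png

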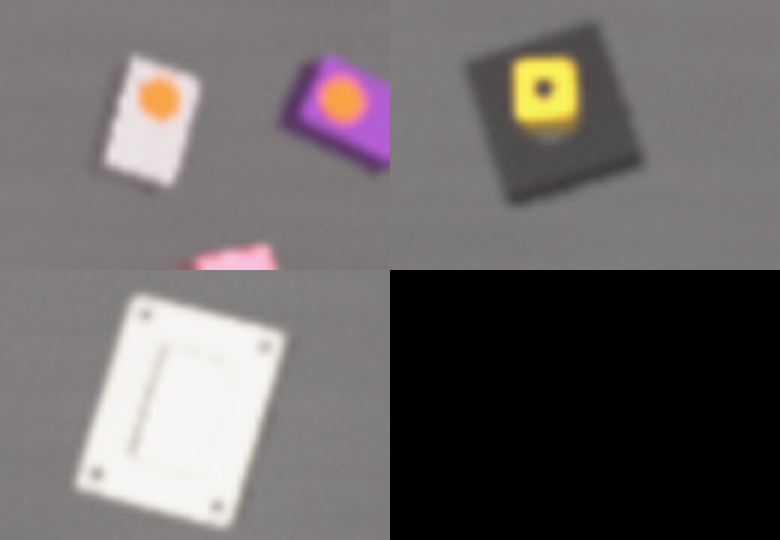

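The crop shows the sample top corners at (133,55), (198,78), (173,187) and (105,163), with the spot at (159,99). It also shows the nest outline and the stand top.

```bash
cat >> h.py <<'E'
def rect(im,pts,z):
    P=np.array([atz(im,p,z)[:2] for p in pts]); c=P.mean(0)
    e=[P[(i+1)%4]-P[i] for i in range(4)]
    return c,[round(np.linalg.norm(v)*1000,1) for v in e],[round(np.degrees(np.arctan2(v[1],v[0])),1) for v in e]
def shift(xy,z=None):
    s=get_state(); M=R.from_rotvec(s['tool_rot']).as_matrix(); p=np.array(s['position'])
    d=np.array([xy[0],xy[1],p[2] if z is None else z])-p; return (M.T@d*1000).round(1)
def yaw():
    M=R.from_rotvec(get_state()['tool_rot']).as_matrix(); return np.degrees(np.arctan2(M[1,0],M[0,0]))
E
python3 - <<'E'
from h import *
im=load('top0.png')
g=lambda pts,ox,oy,dx=0,dy=0:[((x-dx+.5)/6-.5+ox,(y-dy+.5)/6-.5+oy) for x,y in pts]
sm=rect(im,g([(133,55),(199,78),(173,187),(105,163)],417,195),.034); print('sample',sm, atz(im,g([(159,99)],417,195)[0],.034))
ne=rect(im,g([(133,295),(286,332),(232,528),(78,488)],195,200,0,270),.018); print('nest',ne)
st=rect(im,g([(465,65),(597,22),(642,158),(512,197)],280,195,390),.06);print('stand',st)
print('handle',atz(im,g([(545,88)],280,195,390)[0],.13))
print('yaw',yaw(),'nest shift',shift(ne[0]),'stand',shift(st[0]),'sample',shift(sm[0]))
w=get_image('wrist'); print(np.array(w['mount']).round(3))
E
```

```text
sample (array([ 0.52409354, -0.3592094 ]), [np.float64(34.8), np.float64(57.3), np.float64(35.6), np.float64(57.2)], [np.float64(-108.1), np.float64(165.0), np.float64(71.8), np.float64(-15.8)]) [ 0.53507027 -0.36277323  0.034     ]
nest (array([0.48246198, 0.29770531]), [np.float64(82.1), np.float64(102.5), np.float64(81.9), np.float64(101.7)], [np.float64(-101.9), np.float64(168.2), np.float64(77.5), np.float64(-11.6)])
stand (array([0.51496514, 0.04631618]), [np.float64(68.3), np.float64(70.9), np.float64(66.1), np.float64(69.2)], [np.float64(-70.1), np.float64(-160.2), np.float64(108.4), np.float64(21.7)])
handle [0.51623466 0.04750996 0.13      ]
yaw 164.20067673313164 nest shift [-383.1 -231.7    0.4] stand [-482.8 -464.7    0.9] sample [-602.  -852.5    1.5]
[[-0.    -0.956 -0.294  0.081]
 [ 1.    -0.    -0.     0.001]
 [ 0.    -0.294  0.956 -0.149]
 [ 0.     0.     0.     1.   ]]
```

```bash
python3 -m jog '[{"claw":87,"dx":-383,"dy":-232},{"claw":87,"dx":-383,"dy":-232},{"claw":87,"dx":-383,"dy":-232},{"claw":87,"dx":-383,"dy":-232},{"claw":87,"dx":-383,"dy":-232},{"claw":87,"dx":-383,"dy":-232},{"claw":87,"dx":-383,"dy":-232},{"claw":87,"dx":-383,"dy":-232},{"claw":87,"dx":-383,"dy":-232},{"claw":87,"dx":-383,"dy":-232},{"claw":87,"dx":-383,"dy":-232},{"claw":87,"dx":-383,"dy":-232},{"claw":87,"dx":-383,"dy":-232},{"claw":87,"dx":-383,"dy":-232}]'
python3 - <<'E'
from h import *
im=snap('wrist'); save(im,'nest1.png'); st=get_state()
print(yaw(),st['position'],shift((.519,.046)),shift((.524,-.359)))
E
```

```text
164.19987223124969 [0.17693273 0.62513345 0.23584584] [-486.8 -464.1    0.6] [-601.9 -852.4    1. ]$[0]: bad value
```

View pics/nest1.png

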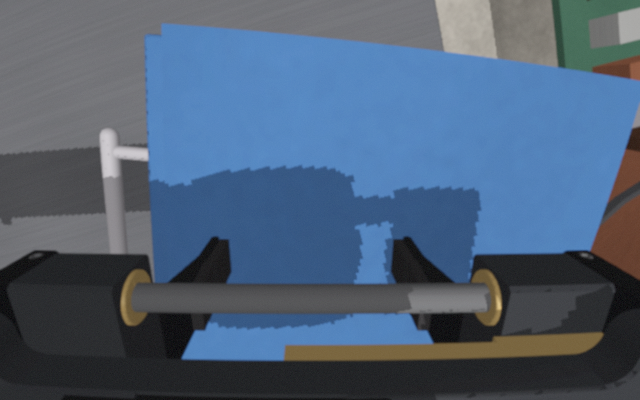

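The picture (move refused, still at start) shows the blue toolbox beneath the gripper. Fingertips appear near (215,240) and (405,240), and everything below row 240 is hidden by the gripper. I'll check clearances and where to hover.

```bash
python3 - <<'E'
from h import *
im=load('nest1.png')
for p in [(300,60),(300,200),(180,200),(500,120),(110,140),(130,152),(60,60)]: print(p,bydepth(im,p).round(3))
# which image pixel views tool-frame point (x,0,z below)
m=np.array(im['mount']); K=np.array(im['K']);print(K)
for x in (0,.03,.06,.09):
    q=np.linalg.inv(m)@[x,0,.215,1]; print(x,cv2.projectPoints(q[:3].reshape(1,1,3),np.zeros(3),np.zeros(3),K,np.array(im['distortion'],float))[0].ravel())
E
```

```text
(300, 60) [0.082 0.648 0.221]
(300, 200) [0.146 0.629 0.221]
(180, 200) [0.129 0.569 0.221]
(500, 120) [0.133 0.734 0.221]
(110, 140) [0.089 0.526 0.187]
(130, 152) [0.099 0.535 0.187]
(60, 60) [-0.02   0.391  0.   ]
[[334.0977402    0.         310.6572297 ]
 [  0.         334.0977402  199.77540985]
 [  0.           0.           1.        ]]
0 [309.86305797 173.3967799 ]
0.03 [309.83564642 146.40920992]
0.06 [309.8076331  118.20634927]
0.09 [309.7791131   88.78249212]
```

Fingertips sit right at toolbox-top height (0.221 m), so I raise first. An item under the TCP shows at row ~173, which is visible.

```bash
python3 -m jog '[{"claw":87,"dx":0,"dy":0,"dz":-40,"spin":0},{"claw":87,"dx":0,"dy":0,"dz":-40,"spin":0},{"claw":87,"dx":-383,"dy":-232,"dz":-40,"spin":0},{"claw":87,"dx":-383,"dy":-232,"dz":-40,"spin":0},{"claw":87,"dx":-383,"dy":-232,"dz":-40,"spin":0},{"claw":87,"dx":-383,"dy":-232,"dz":-40,"spin":0},{"claw":87,"dx":-383,"dy":-232,"dz":-40,"spin":0},{"claw":87,"dx":-383,"dy":-232,"dz":-40,"spin":0},{"claw":87,"dx":-383,"dy":-232,"dz":-40,"spin":0},{"claw":87,"dx":-383,"dy":-232,"dz":-40,"spin":0},{"claw":87,"dx":-383,"dy":-232,"dz":-40,"spin":0},{"claw":87,"dx":-383,"dy":-232,"dz":-40,"spin":0},{"claw":87,"dx":-383,"dy":-232,"dz":-40,"spin":0},{"claw":87,"dx":-383,"dy":-232,"dz":-40,"spin":0},{"claw":87,"dx":-383,"dy":-232,"dz":0,"spin":0},{"claw":87,"dx":-383,"dy":-232,"dz":0,"spin":0},{"claw":87,"dx":-383,"dy":-232,"dz":0,"spin":0}]'
python3 - <<'E'
from h import *
im=snap('wrist'); save(im,'nest2.png'); st=get_state()
print(yaw(),st['position'],st['qd'].round(3) if hasattr(st['qd'],'round') else st['qd'],shift((.519,.046)),shift((.524,-.359)))
E
```

```text
time: 1.62
position: [0.4811, 0.2976, 0.2352]
tool_rot: [-0.431, -3.109, 0.004]
ft_force: [-0.6, 0.4, 0.3]
grip_width: 1.002
grip_force: 0.0
164.2456022878674 [0.48202342 0.29841803 0.23706382] [-0.004 -0.017  0.002 -0.041  0.003 -0.005 -0.   ] [-104.1 -232.9   -0. ] [-218.9 -621.3    0. ]
```

View pics/nest2.png

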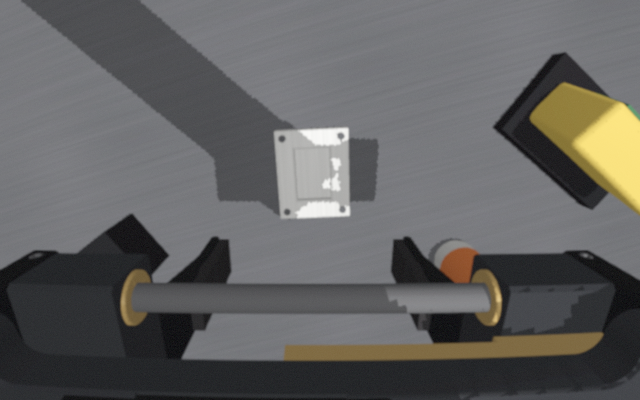

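The nest outline corners are (274,130), (348,127), (350,216) and (281,219), centred under the TCP as estimated. On to the sample.

```bash
python3 - <<'E'
from h import *
im=load('nest2.png')
print(rect(im,[(274,130),(348.5,127),(350.5,216),(281,219)],.018)); print(rect(im,[(294,148),(329,147),(333,197),(297,199)],.018))
E
python3 -m jog '[{"claw":60,"dx":-219,"dy":-621,"dz":0,"spin":0},{"claw":60,"dx":-219,"dy":-621,"dz":0,"spin":0},{"claw":60,"dx":-219,"dy":-621,"dz":0,"spin":0},{"claw":60,"dx":-219,"dy":-621,"dz":0,"spin":0},{"claw":60,"dx":-219,"dy":-621,"dz":0,"spin":0},{"claw":60,"dx":-219,"dy":-621,"dz":0,"spin":0},{"claw":60,"dx":-219,"dy":-621,"dz":0,"spin":0},{"claw":60,"dx":-219,"dy":-621,"dz":0,"spin":0},{"claw":60,"dx":-219,"dy":-621,"dz":0,"spin":0},{"claw":60,"dx":-219,"dy":-621,"dz":0,"spin":0},{"claw":60,"dx":-219,"dy":-621,"dz":0,"spin":0},{"claw":60,"dx":-219,"dy":-621,"dz":0,"spin":0},{"claw":60,"dx":-219,"dy":-621,"dz":0,"spin":0},{"claw":60,"dx":-219,"dy":-621,"dz":0,"spin":0},{"claw":60,"dx":-219,"dy":-621,"dz":0,"spin":0},{"claw":60,"dx":-219,"dy":-621,"dz":0,"spin":0},{"claw":60,"dx":-219,"dy":-621,"dz":60,"spin":0},{"claw":60,"dx":-219,"dy":-621,"dz":60,"spin":0},{"claw":60,"dx":-219,"dy":-621,"dz":60,"spin":0},{"claw":60,"dx":-219,"dy":-621,"dz":60,"spin":0}]'
python3 - <<'E'
from h import *
im=snap('wrist'); save(im,'samp.png'); st=get_state()
print(yaw(),st['position'],shift((.524,-.359),.027))
E
```

```text
(array([0.48345001, 0.3005807 ]), [np.float64(80.4), np.float64(101.9), np.float64(81.1), np.float64(102.4)], [np.float64(76.5), np.float64(-12.7), np.float64(-103.1), np.float64(167.0)])
(array([0.4818456 , 0.30072763]), [np.float64(38.3), np.float64(57.3), np.float64(41.2), np.float64(58.4)], [np.float64(75.9), np.float64(-10.3), np.float64(-102.4), np.float64(166.8)])
time: 3.33
position: [0.5251, -0.3586, 0.1776]
tool_rot: [0.429, 3.112, 0.0]
ft_force: [0.5, -0.2, 1.5]
grip_width: 0.692
grip_force: 0.0
164.31092948069403 [ 0.52566682 -0.35901519  0.1787868 ] [  2.   -0.4 151.8]
```

View pics/samp.png

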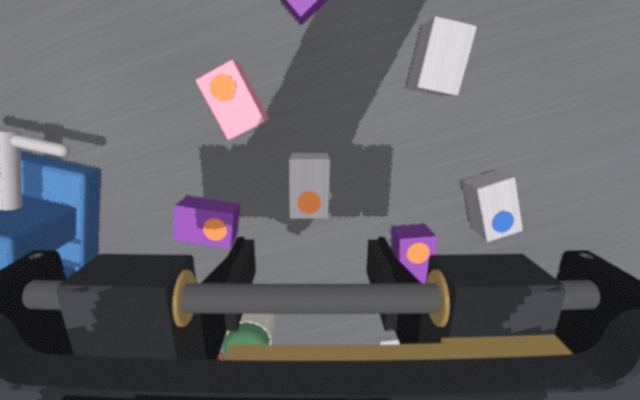

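The sample's top face spans (290,158) to (330,218), aligned with the tool, with its spot at (308,202). A purple block sits at (414,245) and the bottle at about (258,340), so I'll check their clearance to the gripper.

```bash
python3 - <<'E'
from h import *
im=load('samp.png')
c=rect(im,[(290,158),(329,158),(330,218),(290,218)],.034); print(c)
sp=atz(im,(308.5,202.5),.034); print('spot',sp)
t=load('top0.png')
print('bottle cap',bydepth(t,(481,170)),bydepth(t,(481,169)),'in tool',shift(bydepth(t,(481,170))[:2]))
for p in [(414,245),(398,228),(432,228),(426,262),(237,208),(237,240)]: print('purple',shift(atz(im,p,.034)[:2]))
print('target',shift(c[0],.027))
E
```

```text
(array([ 0.52356606, -0.35800525]), [np.float64(34.4), np.float64(56.4), np.float64(37.2), np.float64(56.3)], [np.float64(74.3), np.float64(-13.9), np.float64(-105.7), np.float64(163.3)])
spot [ 0.53578284 -0.362651    0.034     ]
bottle cap [ 0.64682223 -0.45198855  0.1072601 ] [ 0.64994235 -0.45239832  0.1066722 ] in tool [-141.8  -56.7    0.4]
purple [-5.370e+01  1.006e+02  1.000e-01]
purple [-36.   83.6   0.1]
purple [-3.620e+01  1.162e+02  1.000e-01]
purple [-72.  114.3   0.2]
purple [-16.  -66.9   0.1]
purple [-48.2 -69.1   0.2]
target [  2.7   0.5 151.8]
```

```bash
python3 -m jog '[{"claw":60,"dx":2,"dy":0,"dz":40,"spin":0},{"claw":60,"dx":2,"dy":0,"dz":80,"spin":0},{"claw":60,"dx":2,"dy":0,"dz":115,"spin":0},{"claw":60,"dx":2,"dy":0,"dz":140,"spin":0},{"claw":60,"dx":2,"dy":0,"dz":151,"spin":0},{"claw":60,"dx":2,"dy":0,"dz":151,"spin":0},{"claw":60,"dx":2,"dy":0,"dz":151,"spin":0},{"claw":30,"dx":2,"dy":0,"dz":151,"spin":0},{"claw":30,"dx":2,"dy":0,"dz":151,"spin":0},{"claw":30,"dx":2,"dy":0,"dz":151,"spin":0},{"claw":30,"dx":2,"dy":0,"dz":151,"spin":0},{"claw":30,"dx":2,"dy":0,"dz":151,"spin":0},{"claw":30,"dx":2,"dy":0,"dz":151,"spin":0},{"claw":30,"dx":2,"dy":0,"dz":151,"spin":0}]' 45
python3 -c "
from h import *
print(get_state()['position'],yaw())"
```

```text
time: 4.55
position: [0.5225, -0.3593, 0.0264]
tool_rot: [0.432, 3.11, -0.001]
ft_force: [-1.5, 0.4, 5.5]
grip_width: 0.41
grip_force: 45.0
[ 0.52251323 -0.35925717  0.02644903] 164.19196398258933
```

```bash
python3 -m jog '[{"claw":30,"dx":0,"dy":0,"dz":-15,"spin":0},{"claw":30,"dx":0,"dy":0,"dz":-45,"spin":0},{"claw":30,"dx":0,"dy":0,"dz":-85,"spin":0},{"claw":30,"dx":0,"dy":0,"dz":-125,"spin":0},{"claw":30,"dx":0,"dy":0,"dz":-165,"spin":0},{"claw":30,"dx":20,"dy":57,"dz":-180,"spin":0},{"claw":30,"dx":30,"dy":85,"dz":-180,"spin":0},{"claw":30,"dx":43,"dy":124,"dz":-180,"spin":0},{"claw":30,"dx":218,"dy":623,"dz":-180,"spin":-3},{"claw":30,"dx":218,"dy":623,"dz":-180,"spin":-3},{"claw":30,"dx":218,"dy":623,"dz":-180,"spin":-3},{"claw":30,"dx":218,"dy":623,"dz":-180,"spin":-3},{"claw":30,"dx":218,"dy":623,"dz":-180,"spin":-3},{"claw":30,"dx":218,"dy":623,"dz":-180,"spin":-3},{"claw":30,"dx":218,"dy":623,"dz":-180,"spin":-3},{"claw":30,"dx":218,"dy":623,"dz":-180,"spin":-3},{"claw":30,"dx":218,"dy":623,"dz":-180,"spin":-3},{"claw":30,"dx":218,"dy":623,"dz":-180,"spin":-3},{"claw":30,"dx":218,"dy":623,"dz":-180,"spin":-3},{"claw":30,"dx":218,"dy":623,"dz":-180,"spin":-3}]' 45
python3 -c "
from h import *
print(get_state()['position'],yaw(),shift((.4825,.3)))"
```

```text
time: 6.22
position: [0.4827, 0.2649, 0.205]
tool_rot: [-0.351, -3.12, 0.002]
ft_force: [0.7, -0.3, -5.2]
grip_width: 0.413
grip_force: 45.0
[0.48271286 0.26485984 0.20503111] 167.17196394640905 [ 8.  34.2 -0. ]
```

```bash
python3 -m jog '[{"claw":30,"dx":8,"dy":34,"dz":0,"spin":0},{"claw":30,"dx":8,"dy":34,"dz":40,"spin":0},{"claw":30,"dx":8,"dy":34,"dz":75,"spin":0},{"claw":30,"dx":8,"dy":34,"dz":90,"spin":0},{"claw":30,"dx":8,"dy":34,"dz":90,"spin":0},{"claw":30,"dx":8,"dy":34,"dz":90,"spin":0},{"claw":30,"dx":8,"dy":34,"dz":90,"spin":0}]'
python3 - <<'E'
from h import *
im=snap('wrist'); save(im,'held.png')
f=cv2.cvtColor(im['frame'],cv2.COLOR_RGB2BGR)[90:290,210:410]
cv2.imwrite('pics/heldc.png',cv2.resize(f,(600,600),interpolation=cv2.INTER_CUBIC))
print(get_state()['position'],yaw())
E
```

```text
time: 6.8
position: [0.4848, 0.2989, 0.1171]
tool_rot: [0.351, 3.12, 0.002]
ft_force: [-0.3, 0.5, -3.8]
grip_width: 0.408
grip_force: 45.0
[0.48516656 0.29917791 0.11764256] 167.16984983543188
```

View pics/heldc.png

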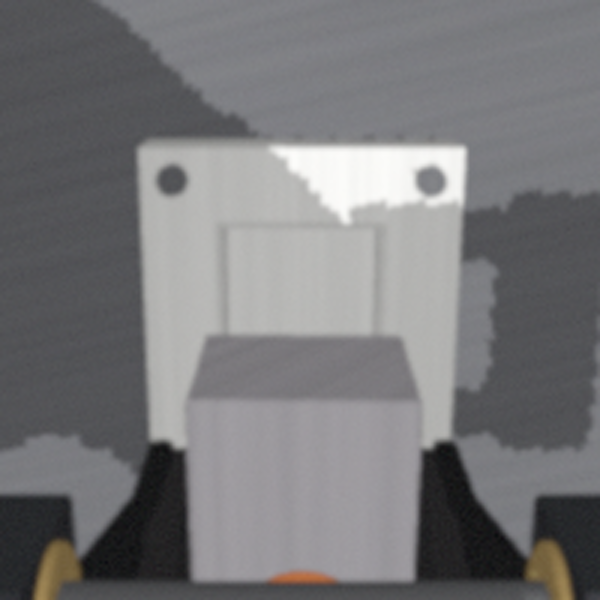

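The crop shows the nest's far edge at (137,147) to (467,147) with sides converging downward. The held block's front bottom edge is at (207,338) to (403,338) and its front top edge at (190,400) to (420,400).

```bash
python3 - <<'E'
from h import *
im=load('held.png'); s=get_state(); M=R.from_rotvec(s['tool_rot']).as_matrix(); p=np.array(s['position']); T=np.eye(4);T[:3,:3]=M;T[:3,3]=p
im['T']=T@np.array(im['mount'])   # same pose
def tl(c,z): return M.T@(atz(im,((c[0]+.5)/3-.5+210,(c[1]+.5)/3-.5+90),z)-p)*1000
for n,z,pts in [('nest',.018,[(137,147),(467,147),(148,440),(454,440)]),('recess',.018,[(221,226),(381,225),(224,330),(379,330)]),('bot',p[2]-.0264,[(207,338),(403,338)]),('top',p[2]+.0076,[(189,400),(420,400),(191,580),(416,580)]),('spotedge',p[2]+.0076,[(303,572)])]:
    q=[tl(c,z) for c in pts]; print(n,[v.round(1)[:2] for v in q])
E
```

```text
nest [array([ 52.1, -39.9]), array([52. , 41.3]), array([-26. , -40.7]), array([-26.1,  41.5])]
recess [array([ 32.3, -19.7]), array([32.5, 20.5]), array([  4.9, -19.5]), array([ 4.9, 20.6])]
bot [array([ 25.9, -16.6]), array([25.9, 19.3])]
top [array([ 26.9, -16.2]), array([26.9, 18.6]), array([ -4., -17.]), array([-4.1, 19.1])]
spotedge [array([-2.5,  1. ])]
```

The nest centre relative to the held block's centre is about dx +3.5 mm, dy −0.6 mm, and yaw is aligned. I'll correct and lower gently.

```bash
python3 -m jog '[{"claw":30,"dx":3.5,"dy":-0.6,"dz":20,"spin":0},{"claw":30,"dx":3.5,"dy":-0.6,"dz":45,"spin":0},{"claw":30,"dx":3.5,"dy":-0.6,"dz":62,"spin":0},{"claw":30,"dx":3.5,"dy":-0.6,"dz":68,"spin":0},{"claw":30,"dx":3.5,"dy":-0.6,"dz":71,"spin":0},{"claw":30,"dx":3.5,"dy":-0.6,"dz":73,"spin":0},{"claw":30,"dx":3.5,"dy":-0.6,"dz":75,"spin":0},{"claw":30,"dx":3.5,"dy":-0.6,"dz":76,"spin":0},{"claw":30,"dx":3.5,"dy":-0.6,"dz":76,"spin":0}]'
```

```text
time: 7.6
position: [0.481, 0.2992, 0.0404]
tool_rot: [0.35, 3.121, 0.002]
ft_force: [1.1, -1.6, -3.9]
grip_width: 0.409
grip_force: 45.0
```

```bash
python3 -m jog '[{"claw":30,"dx":0,"dy":0,"dz":1,"spin":0},{"claw":30,"dx":0,"dy":0,"dz":2,"spin":0},{"claw":30,"dx":0,"dy":0,"dz":3,"spin":0},{"claw":30,"dx":0,"dy":0,"dz":4,"spin":0},{"claw":30,"dx":0,"dy":0,"dz":4,"spin":0}]'
```

```text
time: 8.02
position: [0.4803, 0.2988, 0.0353]
tool_rot: [-0.35, -3.122, 0.0]
ft_force: [-0.5, -1.2, -4.4]
grip_width: 0.411
grip_force: 45.0
```

```bash
python3 -m jog '[{"claw":30,"dx":0,"dy":0,"dz":0.5,"spin":0},{"claw":30,"dx":0,"dy":0,"dz":1,"spin":0},{"claw":30,"dx":0,"dy":0,"dz":1,"spin":0}]'; python3 -m jog '[{"claw":30,"dx":0,"dy":0,"dz":0.5,"spin":0},{"claw":30,"dx":0,"dy":0,"dz":1,"spin":0},{"claw":30,"dx":0,"dy":0,"dz":1,"spin":0}]'
```

```text
time: 8.27
position: [0.4804, 0.2988, 0.0345]
tool_rot: [0.35, 3.122, -0.0]
ft_force: [0.5, -0.5, -5.0]
grip_width: 0.411
grip_force: 45.0
time: 8.52
position: [0.4804, 0.2989, 0.0345]
tool_rot: [-0.35, -3.122, -0.0]
ft_force: [-3.0, -1.8, 4.3]
grip_width: 0.411
grip_force: 45.0
```

Contact came at TCP z 0.0345, against 0.0344 expected for fully home. Release, rise and check.

```bash
python3 -m jog '[{"claw":50,"dx":0,"dy":0,"dz":-0.5,"spin":0},{"claw":50,"dx":0,"dy":0,"dz":-0.5,"spin":0},{"claw":50,"dx":0,"dy":0,"dz":-0.5,"spin":0},{"claw":50,"dx":0,"dy":0,"dz":-0.5,"spin":0},{"claw":50,"dx":0,"dy":0,"dz":-20,"spin":0},{"claw":50,"dx":0,"dy":0,"dz":-60,"spin":0},{"claw":50,"dx":0,"dy":0,"dz":-100,"spin":0},{"claw":50,"dx":0,"dy":0,"dz":-140,"spin":0},{"claw":50,"dx":0,"dy":0,"dz":-160,"spin":0},{"claw":50,"dx":0,"dy":0,"dz":-160,"spin":0},{"claw":50,"dx":0,"dy":0,"dz":-160,"spin":0}]'
python3 - <<'E'
from h import *
im=snap('wrist'); save(im,'home.png')
f=cv2.cvtColor(im['frame'],cv2.COLOR_RGB2BGR)[100:250,220:420]
cv2.imwrite('pics/homec.png',cv2.resize(f,(800,600),interpolation=cv2.INTER_CUBIC))
print(get_state()['position'],yaw(),shift((.516,.0465)))
E
```

```text
time: 9.43
position: [0.4812, 0.2994, 0.195]
tool_rot: [0.35, 3.12, 0.004]
ft_force: [-0.6, -0.8, 0.3]
grip_width: 0.574
grip_force: 0.0
[0.48022766 0.29878917 0.19320488] 167.2031372953871 [ -90.8 -238.1   -0. ]
```

View pics/homec.png

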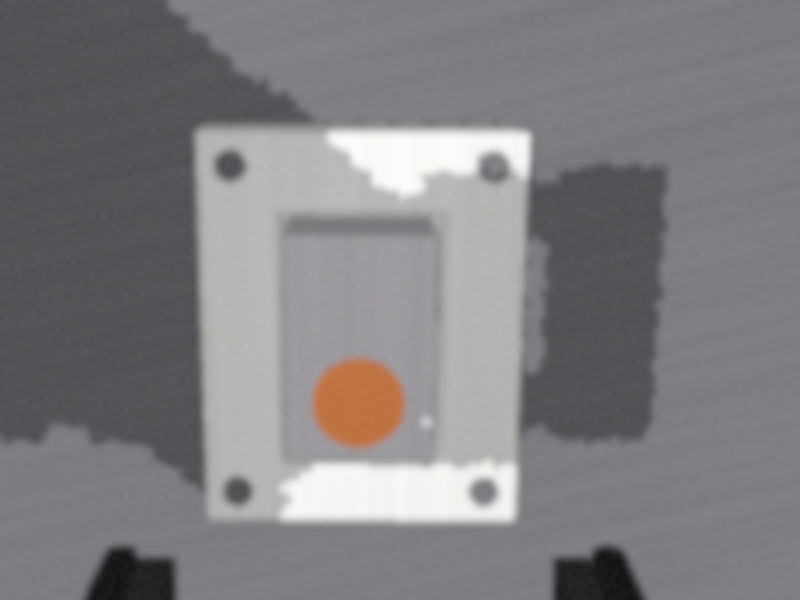

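The block is seated in the recess, flat and square, with the spot at crop (359,402). Next, locate the spot exactly and go look at the probe.

```bash
python3 - <<'E'
from h import *
im=load('home.png'); g=lambda c:((c[0]+.5)/4-.5+220,(c[1]+.5)/4-.5+100)
sp=atz(im,g((359,402)),.042); print('spot',sp,'tool',shift(sp[:2]))
d=im['depth']; print([bydepth(im,g(c))[2].round(4) for c in [(300,260),(420,260),(300,440),(420,440),(359,402)]],'nest',[bydepth(im,g(c))[2].round(4) for c in [(250,300),(480,300),(360,170),(360,495)]])
print(rect(im,[g(c) for c in [(195,128),(531,128),(516,522),(208,520)]],.018), rect(im,[g(c) for c in [(284,235),(438,235),(436,464),(283,462)]],.042))
E
python3 -m jog '[{"claw":50,"dx":-120,"dy":-238,"dz":-45,"spin":0},{"claw":50,"dx":-120,"dy":-238,"dz":-45,"spin":0},{"claw":50,"dx":-120,"dy":-238,"dz":-45,"spin":0},{"claw":50,"dx":-120,"dy":-238,"dz":-45,"spin":0},{"claw":50,"dx":-120,"dy":-238,"dz":-45,"spin":0},{"claw":50,"dx":-120,"dy":-238,"dz":-45,"spin":0},{"claw":50,"dx":-120,"dy":-238,"dz":-45,"spin":0},{"claw":50,"dx":-120,"dy":-238,"dz":-45,"spin":0},{"claw":50,"dx":-120,"dy":-238,"dz":-45,"spin":0},{"claw":50,"dx":-120,"dy":-238,"dz":-45,"spin":0}]'
python3 - <<'E'
from h import *
im=snap('wrist'); save(im,'stand.png')
f=cv2.cvtColor(im['frame'],cv2.COLOR_RGB2BGR)[80:260,210:410]
cv2.imwrite('pics/standc.png',cv2.resize(f,(600,540),interpolation=cv2.INTER_CUBIC))
print(get_state()['position'],yaw())
E
```

```text
spot [0.49327422 0.29680825 0.042     ] tool [-13.2   1.   -0. ]
[np.float64(0.0423), np.float64(0.043), np.float64(0.0417), np.float64(0.0427), np.float64(0.0429)] nest [np.float64(0.0192), np.float64(0.0186), np.float64(0.0167), np.float64(0.019)]
(array([0.4830639 , 0.30002934]), [np.float64(80.8), np.float64(102.1), np.float64(80.9), np.float64(101.5)], [np.float64(77.2), np.float64(-13.0), np.float64(-103.3), np.float64(167.0)]) (array([0.481394  , 0.29982474]), [np.float64(35.1), np.float64(55.4), np.float64(36.7), np.float64(54.9)], [np.float64(77.2), np.float64(-12.4), np.float64(-103.7), np.float64(165.9)])
time: 10.32
position: [0.5437, 0.0414, 0.2367]
tool_rot: [-0.348, -3.119, 0.0]
ft_force: [-0.5, 0.1, 0.4]
grip_width: 0.572
grip_force: 0.0
[0.54374489 0.04196812 0.23695504] 167.34222776874293
```

View pics/standc.png

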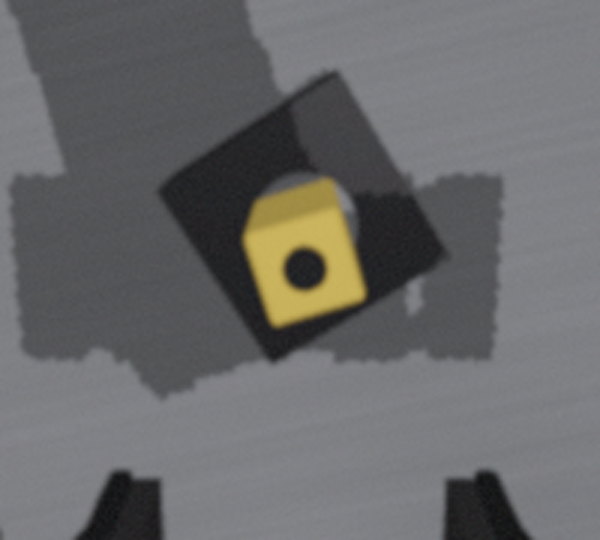

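The crop shows the yellow handle top with corners (243,240), (338,208), (367,299), (275,328) and centre hole at (305,268). It is rotated about 18° from the tool.

```bash
python3 - <<'E'
from h import *
im=load('stand.png'); g=lambda c:((c[0]+.5)/3-.5+210,(c[1]+.5)/3-.5+80)
c=rect(im,[g(p) for p in [(243,240),(338,208),(367,299),(275,328)]],.13); print(c,'hole',atz(im,g((305,268)),.13))
print([bydepth(im,g(p))[2].round(4) for p in [(260,245),(340,280),(230,190)]])
st=rect(im,[g(p) for p in [(160,190),(337,72),(446,257),(273,361)]],.06); print(st)
print('yaw',yaw(),shift(c[0],.1))
E
```

```text
(array([0.51712359, 0.04899171]), [np.float64(25.7), np.float64(25.1), np.float64(25.4), np.float64(24.8)], [np.float64(95.9), np.float64(5.4), np.float64(-84.7), np.float64(-173.8)]) hole [0.51672973 0.04888358 0.13      ]
[np.float64(0.1292), np.float64(0.13), np.float64(0.0595)]
(array([0.51616851, 0.04875113]), [np.float64(67.9), np.float64(69.3), np.float64(67.7), np.float64(68.2)], [np.float64(110.2), np.float64(19.0), np.float64(-70.7), np.float64(-160.8)])
yaw 167.34222776874293 [ 27.1   1.1 137. ]
```

```bash
python3 -m jog '[{"claw":50,"dx":27,"dy":1,"dz":0,"spin":-7},{"claw":50,"dx":27,"dy":1,"dz":0,"spin":-14},{"claw":50,"dx":27,"dy":1,"dz":0,"spin":-18.4},{"claw":50,"dx":27,"dy":1,"dz":35,"spin":-18.4},{"claw":50,"dx":27,"dy":1,"dz":70,"spin":-18.4},{"claw":50,"dx":27,"dy":1,"dz":100,"spin":-18.4},{"claw":50,"dx":27,"dy":1,"dz":125,"spin":-18.4},{"claw":50,"dx":27,"dy":1,"dz":136,"spin":-18.4},{"claw":50,"dx":27,"dy":1,"dz":136,"spin":-18.4},{"claw":50,"dx":27,"dy":1,"dz":136,"spin":-18.4}]'
python3 - <<'E'
from h import *
print(get_state()['position'],yaw(),shift((.517,.0488),.1))
E
```

```text
time: 11.2
position: [0.5185, 0.048, 0.1026]
tool_rot: [0.156, -3.137, 0.0]
ft_force: [0.6, 0.4, 0.4]
grip_width: 0.571
grip_force: 0.0
[0.51848341 0.04800198 0.10261668] -174.31036515891438 [1.4 0.9 2.6]
```

```bash
python3 -m jog '[{"claw":36,"dx":0.7,"dy":0.5,"dz":1,"spin":0},{"claw":30,"dx":0.7,"dy":0.5,"dz":1,"spin":0},{"claw":20,"dx":0.7,"dy":0.5,"dz":1,"spin":0},{"claw":20,"dx":0.7,"dy":0.5,"dz":1,"spin":0},{"claw":20,"dx":0.7,"dy":0.5,"dz":1,"spin":0},{"claw":20,"dx":0.7,"dy":0.5,"dz":1,"spin":0},{"claw":20,"dx":0.7,"dy":0.5,"dz":1,"spin":0},{"claw":20,"dx":0.7,"dy":0.5,"dz":1,"spin":0}]' 30
```

```text
time: 11.87
position: [0.5183, 0.0477, 0.1023]
tool_rot: [-0.153, 3.137, 0.001]
ft_force: [-1.5, 0.4, 6.3]
grip_width: 0.296
grip_force: 29.9
```

```bash
python3 -m jog '[{"claw":20,"dx":0,"dy":0,"dz":-4,"spin":0},{"claw":20,"dx":0,"dy":0,"dz":-12,"spin":0},{"claw":20,"dx":0,"dy":0,"dz":-25,"spin":0},{"claw":20,"dx":0,"dy":0,"dz":-45,"spin":0},{"claw":20,"dx":0,"dy":0,"dz":-65,"spin":0},{"claw":20,"dx":0,"dy":0,"dz":-85,"spin":0},{"claw":20,"dx":0,"dy":0,"dz":-90,"spin":0},{"claw":20,"dx":0,"dy":0,"dz":-90,"spin":0},{"claw":20,"dx":0,"dy":0,"dz":-90,"spin":0}]'
python3 - <<'E'
from h import *
s=get_state(); print(s['position'],yaw(),s['torque'],shift((.4935,.2964)))
E
```

```text
time: 12.62
position: [0.5173, 0.0475, 0.1909]
tool_rot: [0.153, -3.137, 0.0]
ft_force: [0.2, -0.3, -2.7]
grip_width: 0.299
grip_force: 29.9
[0.51733228 0.04746339 0.19085808] -174.40039254910172 [ 0.02041119 -0.00889087  0.00117377] [ -0.6 250.1   0. ]
```

```bash
python3 -m jog '[{"claw":20,"dx":0,"dy":20,"dz":0,"spin":0},{"claw":20,"dx":0,"dy":50,"dz":0,"spin":0},{"claw":20,"dx":0,"dy":85,"dz":0,"spin":0},{"claw":20,"dx":0,"dy":120,"dz":0,"spin":0},{"claw":20,"dx":0,"dy":155,"dz":0,"spin":0},{"claw":20,"dx":0,"dy":190,"dz":0,"spin":0},{"claw":20,"dx":0,"dy":220,"dz":10,"spin":0},{"claw":20,"dx":0,"dy":240,"dz":20,"spin":0},{"claw":20,"dx":-0.6,"dy":250,"dz":30,"spin":0},{"claw":20,"dx":-0.6,"dy":250,"dz":35,"spin":0},{"claw":20,"dx":-0.6,"dy":250,"dz":35,"spin":0},{"claw":20,"dx":-0.6,"dy":250,"dz":35,"spin":0}]'
python3 - <<'E'
from h import *
im=snap('wrist'); save(im,'press1.png')
sc=snap('scene'); save(sc,'press1s.png')
f=cv2.cvtColor(im['frame'],cv2.COLOR_RGB2BGR)[100:300,210:410]
a=cv2.resize(f,(400,400),interpolation=cv2.INTER_CUBIC)
p=np.linalg.inv(np.array(sc['T']))@[.4935,.2964,.042,1]; print(p, cv2.projectPoints(p[:3].reshape(1,1,3),np.zeros(3),np.zeros(3),np.array(sc['K'],float),np.array(sc['distortion'],float))[0].ravel())
g=cv2.cvtColor(sc['frame'],cv2.COLOR_RGB2BGR)[180:280,370:470]
cv2.imwrite('pics/press1c.png',np.hstack([a,cv2.resize(g,(400,400),interpolation=cv2.INTER_CUBIC)]))
print(get_state()['position'],yaw(),get_state()['ft_force'])
E
```

```text
time: 13.62
position: [0.4944, 0.2937, 0.1557]
tool_rot: [0.149, -3.137, 0.004]
ft_force: [0.3, 0.3, -1.2]
grip_width: 0.298
grip_force: 29.9
[0.2913255  0.08312345 1.03332219 1.        ] [426.95240512 237.30179926]
[0.49509172 0.29427025 0.15704242] -174.59012772239345 [ 0.93599449 -0.0800351  -2.09100491]
```

View pics/press1c.png

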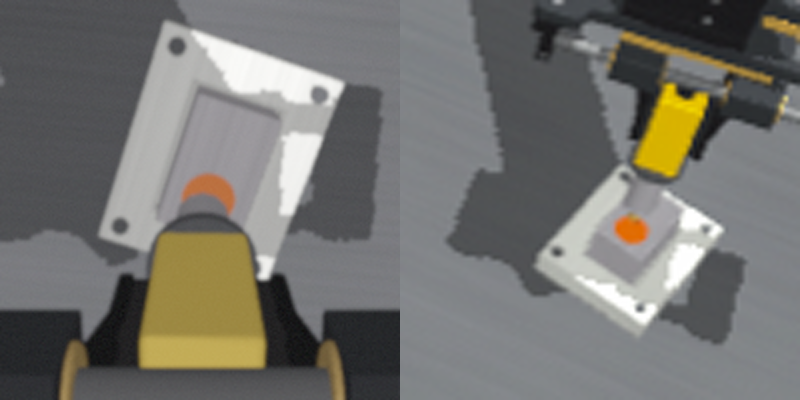

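The wrist half shows the spot centre at about crop (208,200) with the barrel just in front of it. The scene half shows the tip above the spot at (632,229). That is my tenth view, so from here I work from depth data: fit the barrel axis in 3D and compare it to the spot.

```bash
python3 - <<'E'
from h import *
from scipy.optimize import least_squares
s=get_state(); M=R.from_rotvec(s['tool_rot']).as_matrix(); p=np.array(s['position'])
def cloud(im,r0,r1,c0,c1):
    v,u=np.mgrid[r0:r1,c0:c1]; px=np.stack([u.ravel(),v.ravel()],1).astype(float)
    n=cv2.undistortPoints(px[:,None],np.array(im['K'],float),np.array(im['distortion'],float))[:,0]
    d=im['depth'][v.ravel(),u.ravel()]; T=np.array(im['T'])
    P=(np.c_[n,np.ones(len(n))]*d[:,None])@T[:3,:3].T+T[:3,3]
    return (P-p)@M*1000,px,im['frame'][v.ravel(),u.ravel()],d
for n,box in (('press1.png',(180,240,270,350)),('press1s.png',(190,260,400,460))):
    im=load(n)
    if n=='press1.png':
        T=np.eye(4);T[:3,:3]=M;T[:3,3]=p; im['T']=T@np.array(im['mount'])
    Q,px,rgb,d=cloud(im,*box)
    for lo,hi,name in((45,86,'barrel'),(89,101,'tip'),(-25,34,'handle')):
        k=(d>0)&(Q[:,2]>lo)&(Q[:,2]<hi)&(np.hypot(Q[:,0],Q[:,1])<25); print(n,name,k.sum(),Q[k].mean(0).round(1) if k.sum() else '', np.percentile(Q[k],[2,98],axis=0).round(1).tolist() if k.sum() else '')
        if name=='barrel' and k.sum()>20:
            q=Q[k]; f=lambda a:np.hypot(q[:,0]-a[0]-a[2]*(q[:,2]-65),q[:,1]-a[1]-a[3]*(q[:,2]-65))-10
            r=least_squares(f,[0,0,0,0],loss='soft_l1'); print('axis',r.x.round(3),'rms',np.sqrt((r.fun**2).mean()).round(2),'at tip',(r.x[:2]+r.x[2:]*36).round(1))
    o=(rgb[:,0]>170-(n=='press1.png')*20)&(abs(rgb[:,1].astype(int)-100)<35)&(rgb[:,2]<80)
    k=o&(abs(p[2]*1000-Q[:,2]-42)<6); print('orange',k.sum(),Q[k].mean(0).round(1),np.ptp(Q[k],axis=0).round(1), px[k].min(0),px[k].max(0))
    # circle fit on orange outline at z=.042 excluding occluded
    q=Q[k][:,:2].astype(np.float32)
    if k.sum()>10: print('enclosing',cv2.minEnclosingCircle(q), 'world',(M@np.r_[cv2.minEnclosingCircle(q)[0],0]/1000+p)[:2])
print('expected spot tool',shift((.4935,.2964)),p)
E
```

```text
press1.png barrel 207 [10.4  0.9 75.5] [[6.5, -7.5, 64.3], [12.1, 9.2, 85.4]]
axis [ 1.811  0.862 -0.006  0.003] rms 0.2 at tip [1.6 1. ]
press1.png tip 0  
press1.png handle 1167 [14.6  0.8 15.5] [[10.7, -17.1, 1.1], [15.4, 16.2, 32.5]]
orange 184 [  5.6   4.7 112.7] [13.7 18.9  3. ] [302. 188.] [325. 204.]
enclosing ((1.0944859981536865, 3.3674986362457275), 9.865415573120117) world [0.49368462 0.29751956]
press1s.png barrel 68 [-4.5  1.2 69. ] [[-8.2, -7.8, 51.2], [1.5, 10.5, 85.2]]
axis [ 3.351  1.886  0.036 -0.012] rms 1.01 at tip [4.6 1.5]
press1s.png tip 4 [-1.2  0.8 94.9] [[-2.9, -1.6, 91.0], [2.3, 3.4, 98.9]]
press1s.png handle 271 [-9.6  1.   0.5] [[-12.2, -19.8, -24.1], [-6.8, 21.5, 32.1]]
orange 40 [  0.9   2.9 113.1] [20.7 19.1  6. ] [424. 234.] [431. 240.]
enclosing ((0.7223846912384033, 2.1273765563964844), 10.968206405639648) world [0.49417198 0.29632004]
expected spot tool [ 1.4  2.3 -0. ] [0.49509172 0.29427025 0.15704242]
```

Probe axis in the tool frame is (1.6, 1.0), with no tilt; the spot is at about (1.0, 3.2). I'll shift dx −0.5, dy +2, and lower to just above the block.

```bash
cat >> h.py <<'E'
def avg(n=10):
    F=[];P=[]
    for i in range(n):
        get_image('wrist'); s=get_state(); F.append(s['ft_force']); P.append(s['position'])
    return np.mean(F,0).round(2),np.std(F,0).round(2),np.mean(P,0).round(4),np.std(P,0).round(4)
E
python3 -m jog '[{"claw":20,"dx":-0.5,"dy":2,"dz":0,"spin":0},{"claw":20,"dx":-0.5,"dy":2,"dz":3,"spin":0},{"claw":20,"dx":-0.5,"dy":2,"dz":6,"spin":0},{"claw":20,"dx":-0.5,"dy":2,"dz":8,"spin":0},{"claw":20,"dx":-0.5,"dy":2,"dz":9,"spin":0},{"claw":20,"dx":-0.5,"dy":2,"dz":9,"spin":0},{"claw":20,"dx":-0.5,"dy":2,"dz":9,"spin":0}]'
python3 -c "
from h import *
print(avg())"
```

```text
time: 14.3
position: [0.4943, 0.2984, 0.1475]
tool_rot: [0.154, -3.138, 0.0]
ft_force: [-0.8, 0.5, -3.1]
grip_width: 0.298
grip_force: 29.9
(array([-0.03, -0.13, -1.42]), array([0.45, 0.39, 0.77]), array([0.4944, 0.2985, 0.1477]), array([0., 0., 0.]))
```

```bash
cat > rel.py <<'E'
from h import *
from scipy.optimize import least_squares
im=get_image('wrist'); s=get_state(); M=R.from_rotvec(s['tool_rot']).as_matrix(); p=np.array(s['position'])
m=np.array(im['mount']); v,u=np.mgrid[160:245,260:360]; px=np.stack([u.ravel(),v.ravel()],1).astype(float)
n=cv2.undistortPoints(px[:,None],np.array(im['K'],float),np.array(im['distortion'],float))[:,0]
d=im['depth'][v.ravel(),u.ravel()]; Q=((np.c_[n,np.ones(len(n))]*d[:,None])@m[:3,:3].T+m[:3,3])*1000
k=(d>0)&(Q[:,2]>45)&(Q[:,2]<86)&(np.hypot(Q[:,0],Q[:,1])<25); q=Q[k]
r=least_squares(lambda a:np.hypot(q[:,0]-a[0]-a[2]*(q[:,2]-65),q[:,1]-a[1]-a[3]*(q[:,2]-65))-10,[0,0,0,0],loss='soft_l1')
print('probe',k.sum(),r.x.round(3)); ax=r.x[:2]
rgb=im['frame'][v.ravel(),u.ravel()].astype(int); o=(rgb[:,0]-rgb[:,2]>70)&(rgb[:,0]-rgb[:,1]>40)
zt=np.median(Q[o&(Q[:,2]>85)][:,2]); print('block top below TCP',zt.round(1),'max barrel z',np.percentile(q[:,2],99).round(1))
mask=(o&(Q[:,2]>85)).reshape(v.shape).astype(np.uint8)
c=max(cv2.findContours(mask,cv2.RETR_EXTERNAL,cv2.CHAIN_APPROX_NONE)[0],key=len)[:,0]
C=Q.reshape(*v.shape,3)[c[:,1],c[:,0]][:,:2]
f=lambda a:np.hypot(*(C-a).T)-11
best=least_squares(f,C.mean(0)-[5,0],loss='cauchy',f_scale=.4); print('spot',mask.sum(),best.x.round(1),'shift',(best.x-ax).round(1), 'inliers',(abs(best.fun)<1).sum(),len(C),C.min(0).round(1),C.max(0).round(1))
print(s['time'],p)
E
python3 rel.py
```

```text
probe 202 [ 1.766  0.988 -0.004 -0.003]
block top below TCP 104.6 max barrel z 85.6
spot 203 [ 0.3 -1.1] shift [-1.5 -2.1] inliers 42 69 [ -3.8 -11.6] [12.   8.3]
14.85 [0.49432275 0.29846533 0.14759571]
```

```bash
python3 -m jog '[{"claw":20,"dx":-0.6,"dy":-1.2,"dz":0,"spin":0},{"claw":20,"dx":-1.1,"dy":-2.3,"dz":0,"spin":0},{"claw":20,"dx":-1.1,"dy":-2.3,"dz":0,"spin":0},{"claw":20,"dx":-1.1,"dy":-2.3,"dz":0,"spin":0},{"claw":20,"dx":-1.1,"dy":-2.3,"dz":0,"spin":0},{"claw":20,"dx":-1.1,"dy":-2.3,"dz":0,"spin":0}]'; python3 rel.py
```

```text
time: 15.35
position: [0.4956, 0.2963, 0.1476]
tool_rot: [-0.153, 3.138, 0.0]
ft_force: [0.5, -0.3, -1.7]
grip_width: 0.298
grip_force: 29.9
probe 206 [ 1.764  0.884 -0.002  0.002]
block top below TCP 104.5 max barrel z 85.5
spot 217 [1.4 0.8] shift [-0.3 -0.1] inliers 42 68 [ 0.4 -9.9] [12.9 10.7]
15.4 [0.49561029 0.29633416 0.14758541]
```

Centred. Lower slowly to a light touch and read the force.

```bash
python3 -m jog '[{"claw":20,"dx":0,"dy":0,"dz":1,"spin":0},{"claw":20,"dx":0,"dy":0,"dz":2,"spin":0},{"claw":20,"dx":0,"dy":0,"dz":2.7,"spin":0},{"claw":20,"dx":0,"dy":0,"dz":3.4,"spin":0},{"claw":20,"dx":0,"dy":0,"dz":4,"spin":0},{"claw":20,"dx":0,"dy":0,"dz":4.6,"spin":0},{"claw":20,"dx":0,"dy":0,"dz":5.2,"spin":0},{"claw":20,"dx":0,"dy":0,"dz":5.8,"spin":0},{"claw":20,"dx":0,"dy":0,"dz":6.4,"spin":0},{"claw":20,"dx":0,"dy":0,"dz":7,"spin":0},{"claw":20,"dx":0,"dy":0,"dz":7,"spin":0},{"claw":20,"dx":0,"dy":0,"dz":7,"spin":0}]'
python3 -c "
from h import *
print(avg(16))"; python3 rel.py
```

```text
time: 16.4
position: [0.4957, 0.2963, 0.1408]
tool_rot: [-0.153, 3.138, 0.0]
ft_force: [-0.9, -0.6, 2.0]
grip_width: 0.293
grip_force: 29.9
(array([-0.7 , -0.5 ,  1.93]), array([0.54, 0.32, 0.55]), array([0.4957, 0.2963, 0.1406]), array([0.    , 0.    , 0.0001]))
probe 209 [1.769e+00 8.740e-01 1.000e-03 1.000e-03]
block top below TCP 97.5 max barrel z 85.5
spot 169 [1.6 1. ] shift [-0.2  0.1] inliers 42 70 [ 0.9 -9.7] [13.1 11.3]
17.25 [0.49567081 0.29628913 0.14057922]
```

Net force 3.4 N means about 2.6 mm in, matching the geometry. Another 3.4 mm.

```bash
python3 -m jog '[{"claw":20,"dx":0,"dy":0,"dz":0.6,"spin":0},{"claw":20,"dx":0,"dy":0,"dz":1.2,"spin":0},{"claw":20,"dx":0,"dy":0,"dz":1.8,"spin":0},{"claw":20,"dx":0,"dy":0,"dz":2.4,"spin":0},{"claw":20,"dx":0,"dy":0,"dz":3,"spin":0},{"claw":20,"dx":0,"dy":0,"dz":3.4,"spin":0},{"claw":20,"dx":0,"dy":0,"dz":3.4,"spin":0},{"claw":20,"dx":0,"dy":0,"dz":3.4,"spin":0},{"claw":20,"dx":0,"dy":0,"dz":3.4,"spin":0}]'
python3 -c "
from h import *
print(avg(24))"; python3 rel.py
```

```text
time: 18.0
position: [0.4957, 0.2963, 0.1373]
tool_rot: [-0.153, 3.138, 0.0]
ft_force: [-0.6, -0.7, 4.3]
grip_width: 0.297
grip_force: 29.9
(array([-0.9 , -0.49,  3.99]), array([0.52, 0.6 , 0.58]), array([0.4957, 0.2963, 0.1372]), array([0., 0., 0.]))
probe 208 [ 1.842  0.91  -0.002 -0.002]
block top below TCP 94.1 max barrel z 85.7
spot 137 [1.4 1. ] shift [-0.5  0.1] inliers 44 69 [ 0.8 -9.6] [13.3 10.3]
19.25 [0.49568551 0.29628021 0.13720143]
```

Net force is 5.5 N, about 6 mm in, with the probe upright, centred and steady. Handing in.

```bash
python3 -c "
from bench import *
print(close_job())"
```

```text
the job is handed in; nothing more can be done
None
```

The block with the orange spot is fully home in the nest and released. The probe is held upright and steady within about 0.5 mm of the spot's centre, its tip about half in (about 5.5 N), and the job was handed in at about 19 s, verdict not shown.

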